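# Shut the dust gate and hold the drum sander's hood open at its inspection mark

## Task

The abrasive on the little drum sander is due for a look. First shut off its dust extraction: take the gate blade out of the wooden tool block and slide it edgewise down into the slot of the gate on the dust pipe, fully home, then take the handle of the sander's dust hood and lift it until the pointer stands at the long mark on the scale (45 degrees). Nothing props the hood, so finish still holding it up at the mark, and leave the other things on the bench as they stand.

Things in the scene. Friction and masses are not known exactly. Their poses are not given: they have to be found in the camera images.
- sander: Drum sander fixed to the bench. Origin on the bench under the drum axis; +x to the hood's hinge, -x to the feed end (table reaches x = -200 mm), +y to the motor (to 260 mm). Blue cheeks at y = +-108 mm, 165 mm high. On the right a white dust pipe, 64 mm across, axis 62 mm up, runs from the cheek through the slide gate at y = -200 mm and bends down into the bench at y = -279 mm.
- gate_mouth (a point): Centre of the slot in the top face of the dust gate, an aluminium housing 112 x 32 mm, top 112 mm above the bench. The slot runs along this frame's x: 81 mm long (x), 7 mm wide (y), mouth chamfered, 90 mm deep, straight down (z up). Same axes as the sander.
- gate_blade: Loose gate blade, up to 0.24 kg: steel plate 78 (x) x 4 (y) mm, from z = 0 to 86 mm, with a black grip 62 (x) x 18 (y) mm from z = 84 to 126 mm. Origin: middle of the plate's lower edge, z up. Starts upright in a slot of the tool block, origin 15 mm above the bench. Fully home in the gate the grip's underside rests on the gate's top: origin 84 mm below the mouth.
- tool_block: Beech block fixed to the bench, 124 (x) x 104 (y) x 60 mm high, origin at the middle of its underside. Two slots along x, at y = -24 and +24 mm, 81 x 7 mm, 45 mm deep. One holds the gate blade, the other the scraper.
- scraper: Cabinet scraper, plain steel plate 76 x 3 x 62 mm, upright in the other slot of the tool block (its top 77 mm above the bench). Origin at the middle of its lower edge. Leave it.
- hood (a joint): Opening of the dust hood in rad: 0 shut, grows as the front edge goes up, stop at 1.30. The long mark on the scale is at 0.785 (45 degrees). The hood weighs 0.4 to 0.65 kg in all and falls shut from any angle when let go.
- hood_hinge (a point): Middle of the hood's hinge line, at the hood's rear edge, 165 mm above the bench; the line runs along this frame's y. Same axes as the sander; fixed.
- hood_handle (a point): The hood's handle: round steel bar 12 mm thick, 116 mm long along its y, on two legs at y = +-50 mm, 90 mm free between. Origin: middle of the bar; turns with the hood. Hood shut: the bar is 130 mm in front of (-x) and 66 mm above the hinge line, 42 mm above the hood's flat top, 231 mm above the bench. It can turn between the fingers as the hood swings.
- hood_pointer (a point): Tip of the steel pointer on the hood's left (+y) edge, 126 mm from the hinge line; it sweeps along the rim of the scale.
- scale_mark (a point): The long mark at the rim of the scale, an upright aluminium quadrant on the left (+y) side about the hinge line, with short ticks every 15 degrees and one long line right across it at 45 degrees. The pointer tip meets this point when the hood is right.
- glue_bottle: White glue bottle, 52 mm across, 130 mm high, standing on the bench. Leave it.
- screw_jar: Glass jar with steel cap, 60 mm across, 75 mm high, standing on the bench. Leave it.
- bridge_blank: Dark wooden bridge blank, 30 x 160 x 10 mm, lying on the bench. Leave it.
Not all that is in view belongs to the job. There is more than one size of the glue_bottle; the one meant has the size given above.

How it is judged (in metres and radians):
On the way, in this order (a step that is already met when the one before it is completed fails the run):
1. the gate blade is fully home in the dust gate, with the hood still shut (z of gate_blade in the frame of gate_mouth below -0.08 m and x of gate_blade in the frame of gate_mouth between -0.008 and 0.008 m and y of gate_blade in the frame of gate_mouth between -0.005 and 0.005 m and angle between the z axis of gate_blade and the z axis of gate_mouth, either way round below 0.07 rad and value of joint hood below 0.08 rad), for 0.2 s.
2. the hood is lifted to the mark by the fingers (value of joint hood between 0.73 and 0.84 rad and contact force between the fingers and hood above 0.8 N), for 0.2 s.
At the end, for the whole second after the job is handed in: The blade is in the gate slot within 4 mm of fully home and upright, no longer touched; the hood stands still within 3 degrees of the 45 degree mark, held up by the fingers, with no loose thing propping it (all of step 2 and z of gate_blade in the frame of gate_mouth below -0.08 m and x of gate_blade in the frame of gate_mouth between -0.008 and 0.008 m and y of gate_blade in the frame of gate_mouth between -0.005 and 0.005 m and angle between the z axis of gate_blade and the z axis of gate_mouth, either way round below 0.07 rad and velocity of joint hood between -0.05 and 0.05 rad/s and contact force between each of the fingers, hood and gate_blade below 0.1 N and contact force between hood and glue_bottle below 0.1 N and contact force between hood and screw_jar below 0.1 N and contact force between hood and bridge_blank below 0.1 N and contact force between hood and scraper below 0.1 N); the arm keeps its last pose, push and grip.
It fails at once if the hood is lifted before the gate blade is home (value of joint hood above 0.12 rad and not (z of gate_blade in the frame of gate_mouth below -0.08 m and x of gate_blade in the frame of gate_mouth between -0.008 and 0.008 m and y of gate_blade in the frame of gate_mouth between -0.005 and 0.005 m and angle between the z axis of gate_blade and the z axis of gate_mouth, either way round below 0.07 rad)).
It fails at once if a bystander is moved or tipped (distance of any of glue_bottle, screw_jar, bridge_blank, scraper from where it was at the start of the episode above 0.03 m or angle between any of glue_bottle, screw_jar, bridge_blank, scraper's own z axis and vertical above 0.35 rad).
It also fails if it takes over 51 s, if anything falls off the work surface, if the arm or the gripper's body presses on something with over 40 N, if the wrist force passes 120 N, or if a joint passes its speed limit or range.

## Robot

A 7-joint arm with a two-finger parallel gripper is mounted at the origin on the work surface. World frame = base frame: x ahead of the robot, y to its left, z up, the work surface at z = 0. Lengths are in mm, angles in rad, forces in N, time in s.
With the tool pointing down it reaches from about 400 to 875 mm from the base axis. Payload 4.4 kg.
Tool frame: the origin (TCP) lies at the very end of the fingers, on their centre line; the grasp point (between the pads) lies 19 mm behind it; z points along the fingers, y is the direction in which the jaws open and shut (so a half turn about z gives the same grasp; the last joint's range is limited). The gripper opens to 85 mm and grips with 20 to 120 N. Pads are 22 mm wide; open, the fingers measure 114 mm over their backs; the gripper's body (76 mm by 85 mm) begins 54 mm behind the grasp point. The pads swing forward as they close: fully open they stand 13 mm farther back than shut.
Start: joints at [-1.304, 0.628, 0.038, 1.517, -0.027, 0.996, -0.02], TCP at [212.324, 614.359, 197.313] pointing down, gripper open.
Joint ranges: [-3.06, 3.06], [-0.37, 2.12], [-1.25, 1.32], [0.18, 2.47], [-1.1, 4.24], [0.23, 1.98], [-2.94, 2.94]. Speed limits (rad/s): [2.57, 2.57, 3.14, 3.14, 3.14, 3.14, 3.14].

## Interface

Orientations are given as [roll, pitch, yaw] about the fixed x, y, z axes, in that order (R = Rz(yaw) Ry(pitch) Rx(roll)).
In Python, from cell import ctrl, eyes gives the robot as it stands.
- The arm moves only by the tool move_arm, never from a script. Its argument "increments" is a list of rows, each a list of 6 numbers: the shift along the tool's x, y, z in cm, then the turn, a rotation vector about the tool's x, y, z in degrees. In form: [[x, y, z, wx, wy, wz], ...]. A call has 1 to 20 rows; each row is the pose to reach, as a shift and turn from the pose commanded when the call began, along the tool's axes at that moment; what a row does not reach only later rows make up. A row lasts 1/10 s, in which the tool goes at most 50 mm and 8.59 degrees, less where a joint would pass 70% of its speed; a pose out of reach is approached as far as the arm can. A call with a gripper value outside its range is refused whole. "grip" is the opening, from -1 (shut) to 1 (fully open), set as the call begins (left out, the last holds). The fingers move at their own pace and stop on an object; the grip force is fixed at half the most. Time passes only in rows, so rows that repeat a pose let the fingers close. It gives the time, the measured TCP pose, the force and the opening at its end, in the units of the state.
- ctrl.read_state(): the state, without advancing time (a new reading comes with each control period).
- eyes.get_image(name): name is "scene" or "top" or "wrist"; returns the picture (384x512x3 uint8, red, green, blue); there is no depth.
- eyes.calibration(name): a dict with "fx", "fy", "cx", "cy" (pixels), "dist" ([k1, k2, p1, p2, k3] as OpenCV has them; the pictures are not rectified), "pose" (4x4, takes a point from camera to world coordinates); the wrist camera has in their place "tool_from_camera" (4x4, takes a point from camera to tool coordinates, whose origin is the TCP and whose axes are the flange's). Camera axes: x right, y up, looking along -z (the intrinsics and any distortion apply to the point x, -y, -z); pixel columns grow to the right and rows downward; lengths in mm; the calibration is good to about 2 mm. A picture is of the moment at which its call begins: read the wrist's pose just before it. calibration takes no time and is no camera call.
- ctrl.finish_job(): hands the job in, once; it reports no verdict.
The state is a dict: "clock": time; "qpos": joint angles; "qd": joint speeds; "tau": joint torques, N m; "eef_pos": TCP position; "tool_rot": TCP orientation; "force": force on the tool from outside, world axes, zero at the start; "torque": the same for the moment, N m; "width": finger opening in mm.
Only numpy, scipy, OpenCV 4.12 (cv2) and the standard library are available. Lean on these libraries where they do the work, as an engineer would, in place of code of your own. Each camera call takes 0.05 s, during which the arm holds its last target. There are 200 camera calls.

## Working session

There is one attempt and no reset: what is moved stays moved. The work goes in short steps, Python scripts to look and compute and a tool call to move; the robot and the scene stay as the last step left them, time stands still between calls to the robot, and variables do not carry over. Pictures are saved under pics/ and viewed, about 8 in all and at most 12, crops included, and the job is handed in when it is done.

Besides the shell and the picture viewer there is one more tool, called after "Call:" by a JSON object that holds its "fn" and its "kwargs", one argument or row to a line. move_arm: Moves the arm, as the interface text tells. Its arguments: {"type":"object","properties":{"increments":{"type":"array","items":{"type":"array","items":{"type":"number"}}},"grip":{"type":"number"}},"required":["increments"]}

```bash
mkdir -p pics; ls; python3 - <<'E'
from cell import ctrl, eyes
import cv2,numpy as np
for n in("scene","top","wrist"):
    im=eyes.get_image(n); cv2.imwrite(f"pics/{n}0.png",im[:,:,::-1])
    print(n,{k:(np.round(v,4).tolist()) for k,v in eyes.calibration(n).items()})
s=ctrl.read_state();print({k:np.round(v,3).tolist() for k,v in s.items()})
a=[cv2.imread(f"pics/{n}0.png") for n in("scene","top")]
E
```

```text
pics
scene {'fx': 357.2246, 'fy': 357.2246, 'cx': 246.3501, 'cy': 189.8716, 'dist': [-0.0083, 0.0, 0.0, 0.0, 0.0], 'pose': [[-0.7638, -0.5256, 0.3747, 904.2893], [0.6454, -0.6261, 0.4375, 393.3397], [0.0046, 0.576, 0.8174, 897.7856], [0.0, 0.0, 0.0, 1.0]]}
top {'fx': 429.1539, 'fy': 429.1539, 'cx': 256.9175, 'cy': 190.8135, 'dist': [-0.0571, 0.0, 0.0, 0.0, 0.0], 'pose': [[-0.019, 0.9968, -0.0775, 470.9266], [-0.9994, -0.0211, -0.0272, -30.2341], [-0.0287, 0.0769, 0.9966, 1398.6313], [0.0, 0.0, 0.0, 1.0]]}
wrist {'fx': 280.9901, 'fy': 280.9901, 'cx': 256.7904, 'cy': 189.3343, 'dist': [-0.0441, 0.0, 0.0, 0.0, 0.0], 'tool_from_camera': [[0.0003, 0.9626, 0.2708, 68.5245], [1.0, -0.0003, -0.0, -0.4876], [0.0, 0.2708, -0.9626, -176.9443], [0.0, 0.0, 0.0, 1.0]]}
{'clock': 0.15, 'qpos': [-1.304, 0.629, 0.038, 1.518, -0.027, 0.996, -0.02], 'qd': [-0.0, -0.003, 0.001, -0.003, -0.001, 0.001, -0.0], 'tau': [0.002, -56.38, 1.228, -19.365, 0.011, 0.007, -0.0], 'eef_pos': [212.16, 613.871, 196.626], 'tool_rot': [-3.14, 0.0, 2.809], 'force': [-0.373, 0.023, 0.422], 'torque': [0.025, -0.009, -0.043], 'width': 85.556}
```

View pics/scene0.png

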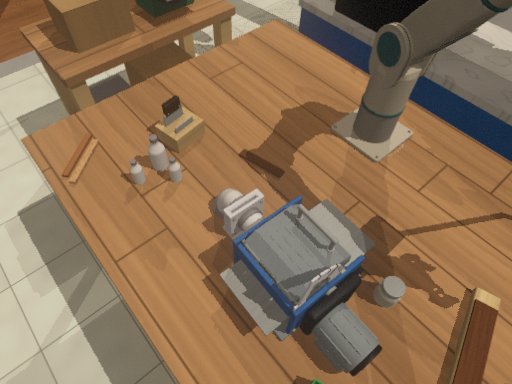

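View pics/top0.png

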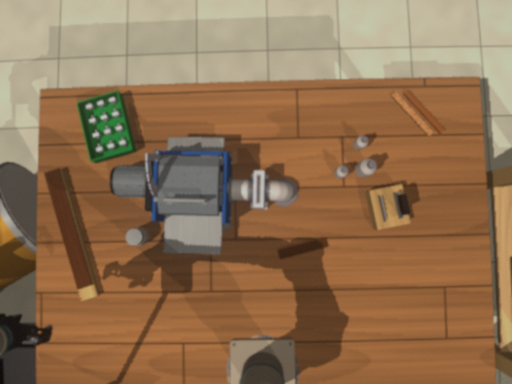

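The scene view shows the block with the black blade grip at (172,104), the scraper beside it (181,124), the white gate at (243,212) and the handle at (322,235). In the top view the grip is at (403,204), the gate at (259,189), and three bottles and a jar stand nearby. The candidates for the blade are the black grip at (403,204) and the plain scraper plate at (385,207), so I'm choosing the black one. Next is a close crop of both views.

```bash
python3 - <<'E'
import cv2,numpy as np
t=cv2.imread("pics/top0.png");s=cv2.imread("pics/scene0.png")
def c(im,x,y,w,h,k): return cv2.resize(im[y:y+h,x:x+w],(400,300),interpolation=cv2.INTER_CUBIC)
a=c(t,360,175,60,45,0)[:, :];b=c(t,220,160,80,60,0);d=c(s,145,90,64,48,0);e=c(s,210,180,80,60,0)
cv2.imwrite("pics/c1.png",np.vstack([np.hstack([a,b]),np.hstack([d,e])]))
E
```

```text
(no output)
```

View pics/c1.png

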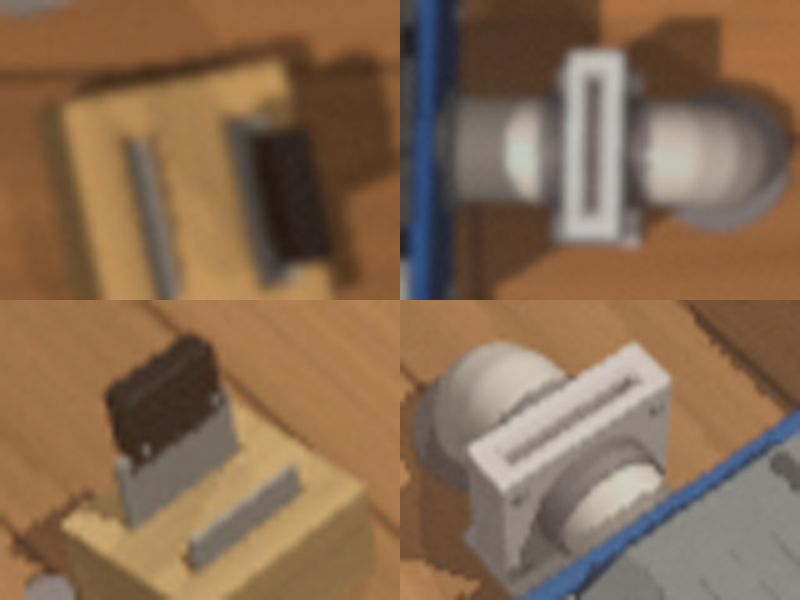

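```bash
cat > h.py <<'E'
import numpy as np,cv2
from scipy.spatial.transform import Rotation as R
from scipy.optimize import least_squares
from cell import ctrl,eyes
def campose(n,state=None):
    c=eyes.calibration(n)
    if n!="wrist": return c,np.array(c["pose"])
    T=np.eye(4);T[:3,:3]=R.from_euler("xyz",state["tool_rot"]).as_matrix();T[:3,3]=state["eef_pos"]
    return c,T@np.array(c["tool_from_camera"])
def K(c): return np.array([[c["fx"],0,c["cx"]],[0,c["fy"],c["cy"]],[0,0,1.]])
def proj(P,cp):
    c,T=cp; q=(np.atleast_2d(P)-T[:3,3])@T[:3,:3]*[1,-1,-1]
    return cv2.projectPoints(q,np.zeros(3),np.zeros(3),K(c),np.array(c["dist"]))[0][:,0]
def ray(px,cp):
    c,T=cp; u=cv2.undistortPoints(np.array([[px]],float),K(c),np.array(c["dist"]))[0,0]
    return T[:3,3],T[:3,:3]@np.array([u[0],-u[1],-1])
def onz(px,cp,z):
    o,d=ray(px,cp); return o+d*(z-o[2])/d[2]
def tri(obs): # [(px,cp),...]
    A=[];b=[]
    for px,cp in obs:
        o,d=ray(px,cp);d=d/np.linalg.norm(d);M=np.eye(3)-np.outer(d,d);A.append(M);b.append(M@o)
    return np.linalg.lstsq(np.vstack(A),np.hstack(b),rcond=None)[0]
E
python3 - <<'E'
from h import *
np.set_printoptions(precision=1,suppress=True)
t=campose("top");s=campose("scene")
p=tri([((403.05,184.3),t),((154.9,125.7),s)]);print("block +x-y",p)
for q in((369.3,191.2),(403,184.3)):print(onz(q,t,60))
print("block s",onz((154.9,125.7),s,60),onz((203.9,120.1),s,60))
for a,b in(((259.2,175.6),(231.6,212)),((258.4,202.4),(257.6,195.4))):print("gate slot",tri([(a,t),(b,s)]),onz(a,t,112),onz(b,s,112))
# sander: corners
for q in((254.6,170.4),(265.4,170.4),(252.4,208),(265,208)):print(onz(q,t,112))
E
```

```text
block +x-y [ 584.1 -450.4   56.3]
[ 566.3 -344.2   60. ]
[ 585.7 -450.6   60. ]
block s [ 583.9 -444.9   60. ] [ 445.2 -362.7   60. ]
gate slot [616.8  -2.1 105.9] [616.8  -2.9 112. ] [618.3   1.6 112. ]
gate slot [534.1   3.1 110.6] [536.   1. 112.] [532.8   5.8 112. ]
[632.9  10.7 112. ]
[632.2 -21.9 112. ]
[519.5  19.4 112. ]
[518.8 -18.4 112. ]
```

```bash
cat >> h.py <<'E'
def rows(wps,s=None):
    """world [x,y,z,roll,pitch,yaw(rad)] -> increments in tool axes"""
    s=s or ctrl.read_state(); R0=R.from_euler("xyz",s["tool_rot"])
    for w in wps:
        d=R0.inv().apply(np.array(w[:3])-s["eef_pos"])/10
        r=(R0.inv()*R.from_euler("xyz",w[3:])).as_rotvec(degrees=True)
        print(np.round(np.r_[d,r],2).tolist())
E
python3 - <<'E'
from h import *
P=np.pi
rows([[480,350,360,P,0,.18],[520,0,360,P,0,.18],[519,-434,240,P,0,.18],[480,350,360,P,0,1.5]])
E
```

```text
[-33.94, -16.21, -16.31, -0.03, 0.11, 150.62]
[-49.15, -47.98, -16.27, -0.03, 0.11, 150.62]
[-63.24, -89.02, -4.21, -0.03, 0.11, 150.62]
[-33.94, -16.21, -16.31, -0.07, 0.05, 74.99]
```

Call:
{"fn": "move_arm", "kwargs": {
  "increments": [
    [-33.9,-16.2,-16.3,0,0,75],
    [-33.9,-16.2,-16.3,0,0,75],
    [-33.9,-16.2,-16.3,0,0,75],
    [-33.9,-16.2,-16.3,0,0,75],
    [-33.9,-16.2,-16.3,0,0,75],
    [-33.9,-16.2,-16.3,0,0,75],
    [-33.9,-16.2,-16.3,0,0,75],
    [-33.9,-16.2,-16.3,0,0,75],
    [-33.9,-16.2,-16.3,0,0,75],
    [-49.2,-48,-16.3,0,0,150.6],
    [-49.2,-48,-16.3,0,0,150.6],
    [-49.2,-48,-16.3,0,0,150.6],
    [-49.2,-48,-16.3,0,0,150.6],
    [-49.2,-48,-16.3,0,0,150.6],
    [-49.2,-48,-16.3,0,0,150.6],
    [-49.2,-48,-16.3,0,0,150.6],
    [-49.2,-48,-16.3,0,0,150.6],
    [-49.2,-48,-16.3,0,0,150.6]
  ],
  "grip": 1
}}

```text
clock: 1.95
eef_pos: [520.3, -2.7, 360.4]
tool_rot: [3.141, -0.0, 0.17]
force: [0.1, 0.6, -0.9]
width: 85.1
```

```bash
cat >> h.py <<'E'
import json
def snap(name):
    s=ctrl.read_state(); im=eyes.get_image("wrist"); cv2.imwrite(f"pics/{name}.png",im[:,:,::-1])
    json.dump({k:np.array(v).tolist() for k,v in s.items()},open(f"pics/{name}.json","w"))
def cw(name): return campose("wrist",json.load(open(f"pics/{name}.json")))
E
python3 - <<'E'
from h import *
snap("w1")
P=np.pi
rows([[519,-434,240,P,0,.18]])
E
```

```text
[-7.37, 42.64, 12.01, -0.0, 0.03, -0.66]
```

Call:
{"fn": "move_arm", "kwargs": {
  "increments": [
    [-7.4,42.6,12,0,0,-0.6],
    [-7.4,42.6,12,0,0,-0.6],
    [-7.4,42.6,12,0,0,-0.6],
    [-7.4,42.6,12,0,0,-0.6],
    [-7.4,42.6,12,0,0,-0.6],
    [-7.4,42.6,12,0,0,-0.6],
    [-7.4,42.6,12,0,0,-0.6],
    [-7.4,42.6,12,0,0,-0.6],
    [-7.4,42.6,12,0,0,-0.6],
    [-7.4,42.6,12,0,0,-0.6],
    [-7.4,42.6,12,0,0,-0.6]
  ]
}}

```text
clock: 3.1
eef_pos: [523.1, -433.1, 239.0]
tool_rot: [-3.14, 0.002, 0.19]
force: [-0.1, 0.9, -0.0]
width: 85.4
```

```bash
python3 - <<'E'
from h import *
snap("w2")
a=cv2.imread("pics/w1.png");b=cv2.imread("pics/w2.png")
cv2.imwrite("pics/v2.png",cv2.resize(b,(800,600),interpolation=cv2.INTER_CUBIC))
cv2.imwrite("pics/v1.png",cv2.resize(a,(800,600),interpolation=cv2.INTER_CUBIC))
E
```

```text
(no output)
```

View pics/v2.png

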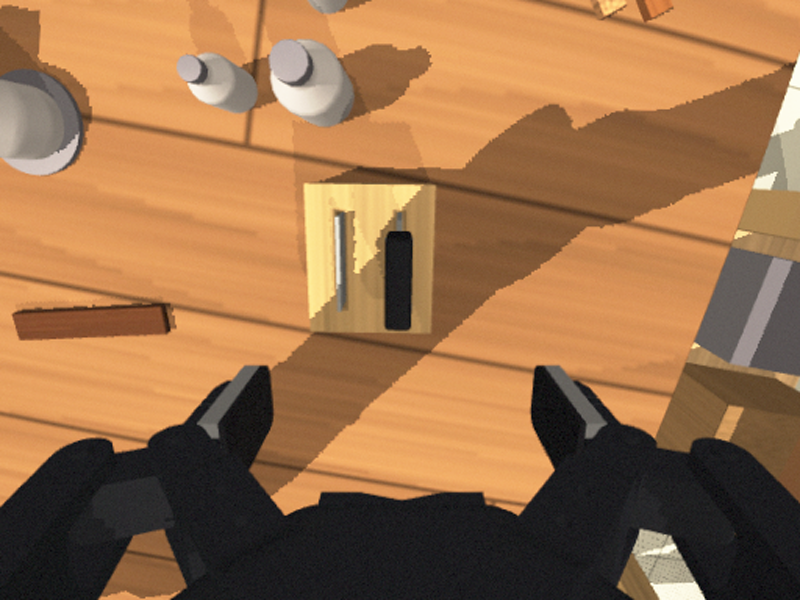

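View pics/v1.png

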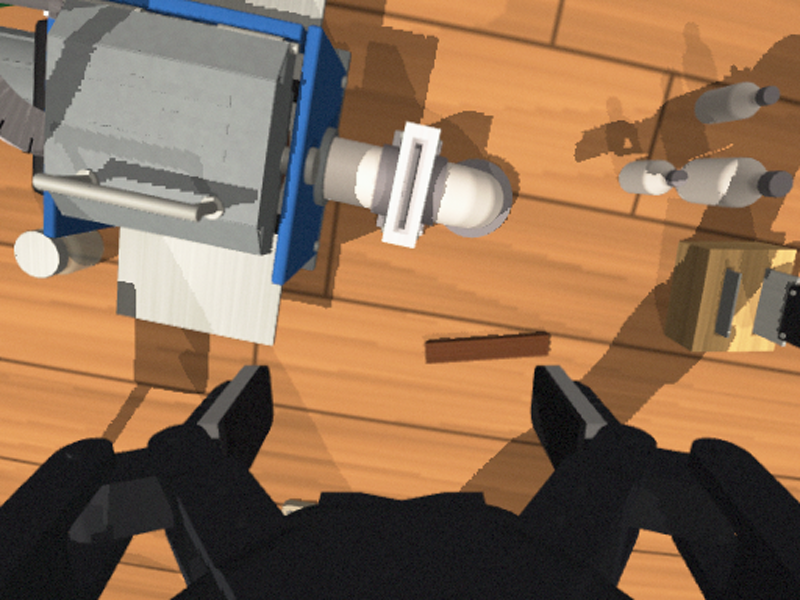

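```bash
python3 - <<'E'
from h import *
np.set_printoptions(precision=1,suppress=True)
t=campose("top");s=campose("scene");w1=cw("w1");w2=cw("w2")
v=lambda x,y:((x+.5)*.64-.5,(y+.5)*.64-.5)
c=np.array([onz(v(*q),w2,60) for q in((306,184),(435,184),(432,332),(310,332))]);print(c,c.mean(0))
print("sides",[np.linalg.norm(c[i]-c[i-1]) for i in range(4)])
print("blk tri",tri([(v(435,184),w2),((403.05,184.3),t),((154.9,125.7),s)]))
print("grip -x-y",tri([(v(411,328),w2),((409.5,214.3),t)]),"z141:",onz(v(411,328),w2,141),onz(v(387,328),w2,141),onz(v(387,234),w2,99),onz(v(412,234),w2,99))
print("scraper ends z77",onz(v(340,309),w2,77),onz(v(337,213),w2,60))
g=np.array([onz(v(*q),w1,112) for q in((409,123),(441,128),(414,247),(382,241))]);print(g,g.mean(0),[np.linalg.norm(g[i]-g[i-1]) for i in range(4)])
for a,b,d in(((426,137),(259.2,175.6),(231.6,212)),((397,235),(258.4,202.4),(257.6,195.4))):print("slot",tri([(v(*a),w1),(b,t),(d,s)]),onz(v(*a),w1,112))
print("handle",[onz(v(*q),w1,231) for q in((38,182),(220,208))])
E
```

```text
[[ 567.8 -348.    60. ]
 [ 587.  -448.    60. ]
 [ 465.2 -471.3   60. ]
 [ 445.2 -367.9   60. ]] [ 516.3 -408.8   60. ]
sides [np.float64(124.2585488848271), np.float64(101.79365922841266), np.float64(123.94039397079459), np.float64(105.39196279541181)]
blk tri [ 585.2 -448.8   58.3]
grip -x-y [ 490.  -445.7  127.9] z141: [ 493.9 -445.5  141. ] [ 490.8 -429.9  141. ] [ 546.4 -418.3   99. ] [ 549.8 -436.    99. ]
scraper ends z77 [ 476.5 -391.7   77. ] [ 550.  -375.5   60. ]
[[632.8   9.1 112. ]
 [633.5 -20.5 112. ]
 [521.2 -15.5 112. ]
 [521.7  16.2 112. ]] [577.3  -2.7 112. ] [np.float64(111.27590078428261), np.float64(29.590169573702305), np.float64(112.426292684537), np.float64(31.72056752072966)]
slot [619.2  -4.2 106.6] [623.4  -8.4 112. ]
slot [532.5   2.8 110.2] [529.9   2.8 112. ]
handle [array([541.6, 258. , 231. ]), array([544.1, 128.3, 231. ])]
```

v2 shows the block at (306–435, 184–332), with the grip over the right slot at (399,280) and the scraper at (340,262). v1 shows the gate top centred at about (411,185) and the handle bar from (38,182) to (220,208). The block and grip agree on the blade being at (520.5,-432.4) with yaw 0.187. The gate is at about (577,-2).

```bash
python3 - <<'E'
from h import *
print(ctrl.read_state()["eef_pos"])
rows([[520.5,-432.4,160,np.pi,0,.187],[520.5,-432.4,103,np.pi,0,.187]])
E
```

```text
[ 524.27389417 -431.57825768  239.64614357]
[-0.39, 0.02, 7.96, -0.1, 0.01, 0.3]
[-0.38, 0.03, 13.66, -0.1, 0.01, 0.3]
```

Call:
{"fn": "move_arm", "kwargs": {
  "increments": [
    [-0.35,0.05,4,0,0,0.3],
    [-0.35,0.05,8,0,0,0.3],
    [-0.35,0.05,11,0,0,0.3],
    [-0.35,0.05,12.5,0,0,0.3],
    [-0.35,0.05,13.6,0,0,0.3],
    [-0.35,0.05,13.6,0,0,0.3],
    [-0.35,0.05,13.6,0,0,0.3]
  ]
}}

```text
clock: 3.85
eef_pos: [521.7, -434.1, 105.8]
tool_rot: [3.14, -0.001, 0.186]
force: [0.0, -0.2, -0.3]
width: 85.3
```

```bash
python3 - <<'E'
from h import *
snap("w3");s=ctrl.read_state();print(s["eef_pos"],s["tool_rot"],s["qpos"])
cv2.imwrite("pics/v3.png",cv2.imread("pics/w3.png")[100:384,60:452])
E
```

```text
[ 521.63946035 -434.36620769  106.0571178 ] [ 3.13931678e+00 -1.70072128e-03  1.86017913e-01] [ 0.3142532   0.85419009  0.63552071  1.52722082 -0.58166728  0.95233576
 -0.25656592]
```

View pics/v3.png

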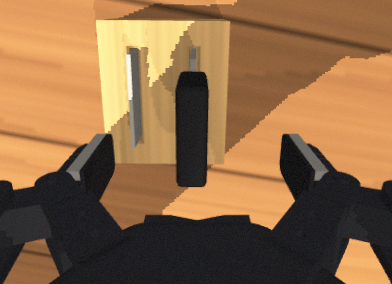

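The black grip stands between the open fingers at crop (192,130). It sits about 2 mm to one side, so I'll centre on it and grip.

Call:
{"fn": "move_arm", "kwargs": {
  "increments": [
    [-0.1,-0.2,0.3,0,0,0],
    [-0.1,-0.2,0.3,0,0,0]
  ]
}}

```text
clock: 4.1
eef_pos: [519.4, -431.6, 101.8]
tool_rot: [3.142, -0.001, 0.186]
force: [-0.1, -0.0, -0.2]
width: 85.5
```

Call:
{"fn": "move_arm", "kwargs": {
  "increments": [
    [0,0,0,0,0,0],
    [0,0,0,0,0,0],
    [0,0,0,0,0,0],
    [0,0,0,0,0,0],
    [0,0,0,0,0,0],
    [0,0,0,0,0,0],
    [0,0,0,0,0,0],
    [0,0,0,0,0,0]
  ],
  "grip": -1
}}

```text
clock: 4.9
eef_pos: [519.6, -432.0, 101.6]
tool_rot: [3.141, -0.0, 0.186]
force: [0.1, 0.4, 2.0]
width: 15.7
```

```bash
python3 - <<'E'
from h import *
np.set_printoptions(precision=2,suppress=True)
w3=cw("w3")
for q in((252,286),(252,174)):print(onz(q,w3,141),onz(q,w3,99))
s=ctrl.read_state();print(s["eef_pos"],s["tool_rot"],s["width"],s["force"])
E
```

```text
[ 491.65 -437.33  141.  ] [ 462.97 -441.99   99.  ]
[ 557.29 -425.26  141.  ] [ 548.05 -426.35   99.  ]
[ 519.58 -432.03  101.55] [ 3.14 -0.    0.19] 15.717501223188862 [0.09 0.41 1.99]
```

```bash
python3 - <<'E'
from h import *
P=np.pi
rows([[519.6,-432,255,P,0,.187],[512,-100,255,P,0,-.055],[512,-2,222,P,0,-.055]])
E
```

```text
[0.01, 0.01, -15.34, 0.03, -0.02, -0.08]
[5.39, -32.76, -15.36, 0.03, -0.02, 13.78]
[7.19, -42.4, -12.06, 0.03, -0.02, 13.78]
```

Call:
{"fn": "move_arm", "kwargs": {
  "increments": [
    [0,0,-2,0,0,0],
    [0,0,-5,0,0,0],
    [0,0,-10,0,0,0],
    [0,0,-15.4,0,0,0],
    [0,0,-15.4,0,0,0],
    [5.4,-32.8,-15.4,0,0,13.8],
    [5.4,-32.8,-15.4,0,0,13.8],
    [5.4,-32.8,-15.4,0,0,13.8],
    [5.4,-32.8,-15.4,0,0,13.8],
    [5.4,-32.8,-15.4,0,0,13.8],
    [5.4,-32.8,-15.4,0,0,13.8],
    [5.4,-32.8,-15.4,0,0,13.8],
    [7.2,-42.4,-12.1,0,0,13.8],
    [7.2,-42.4,-12.1,0,0,13.8],
    [7.2,-42.4,-12.1,0,0,13.8],
    [7.2,-42.4,-12.1,0,0,13.8],
    [7.2,-42.4,-12.1,0,0,13.8]
  ]
}}

```text
clock: 6.6
eef_pos: [511.7, -3.0, 222.2]
tool_rot: [3.14, 0.0, -0.056]
force: [-0.7, -0.9, -1.9]
width: 15.8
```

```bash
python3 - <<'E'
from h import *
snap("w4");s=ctrl.read_state();print(s["eef_pos"],s["tool_rot"],s["width"],s["force"])
im=cv2.imread("pics/w4.png")[0:300,56:456];cv2.imwrite("pics/v4.png",cv2.resize(im,(800,600),interpolation=cv2.INTER_CUBIC))
E
```

```text
[511.89679154  -3.54229478 222.48526623] [ 3.14062072e+00 -3.87590084e-04 -5.77218672e-02] 15.44510192362901 [-0.35437461 -0.10368665 -2.00190186]
```

View pics/v4.png

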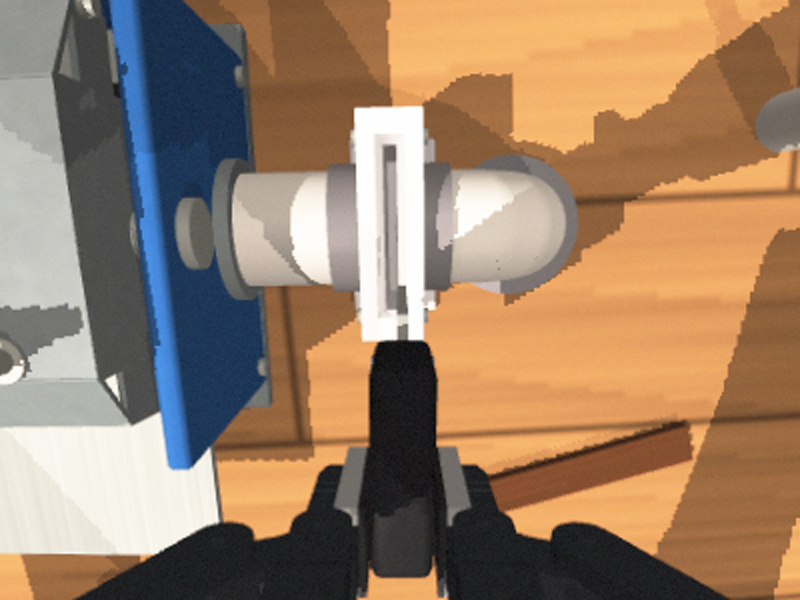

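```bash
python3 - <<'E'
from h import *
np.set_printoptions(precision=2,suppress=True)
w=cw("w4");s=json.load(open("pics/w4.json"));t=campose("top");sc=campose("scene");w1=cw("w1")
v=lambda x,y:((x+.5)/2-.5+56,(y+.5)/2-.5); v1=lambda x,y:((x+.5)*.64-.5,(y+.5)*.64-.5)
q=[(356,107),(424,107),(421,341),(361,341)]
g=np.array([onz(v(*p),w,112) for p in q]);print(g,g.mean(0),[np.linalg.norm(g[i]-g[i-1]) for i in range(4)])
for i,p in enumerate(((409,123),(441,128),(414,247),(382,241))):print("tri",tri([(v(*q[i]),w),(v1(*p),w1)]))
a=(g[0]+g[1])/2;b=(g[3]+g[2])/2;print("yaw",np.arctan2(*(a-b)[1::-1]))
R0=R.from_euler("xyz",s["tool_rot"])
for nm,p,dz in(("plate bottom+x",(404,286),86.5),("plate top +x",(402,340),2.5),("grip bottom +x",(403,341),2.5)):
  print(nm,R0.inv().apply(onz(v(*p),w,s["eef_pos"][2]-dz)-s["eef_pos"]))
im=cv2.imread("pics/w4.png")[125:180,220:290];cv2.imwrite("pics/v5.png",cv2.resize(im,None,fx=10,fy=10,interpolation=cv2.INTER_CUBIC))
E
```

```text
[[633.82  11.26 112.  ]
 [632.   -20.76 112.  ]
 [519.54 -13.96 112.  ]
 [521.31  17.25 112.  ]] [576.67  -1.55 112.  ] [np.float64(112.67207796797507), np.float64(32.06918300012462), np.float64(112.66441071912465), np.float64(31.254183894410215)]
tri [630.39   9.51 132.21]
tri [635.93 -21.87  90.46]
tri [527.16 -13.26 148.71]
tri [524.09  16.01 125.99]
yaw -0.05679337925048801
plate bottom+x [39.55  1.41 86.49]
plate top +x [31.28  0.48  2.49]
grip bottom +x [30.95  0.8   2.49]
```

View pics/v5.png

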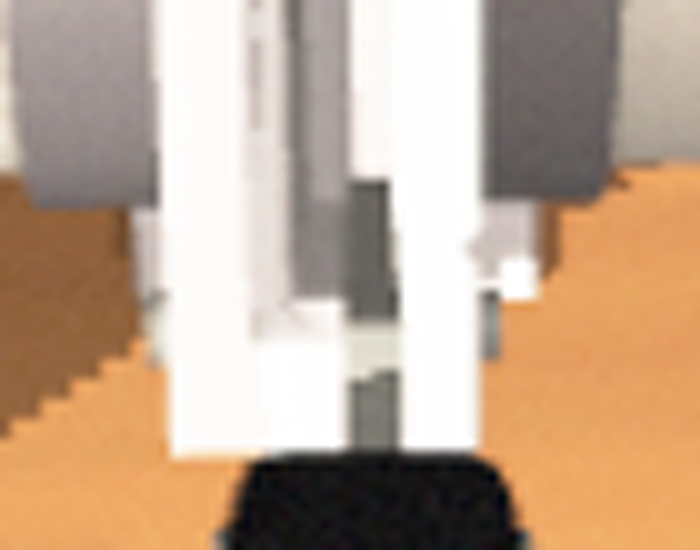

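The plate's lower edge shows in the crop at about (367,185). The gate slot runs parallel to the blade, and the gate top measures 112.7 x 31.7 mm, which matches the text. I'll work out the move to put the blade over the slot.

```bash
python3 - <<'E'
from h import *
np.set_printoptions(precision=2,suppress=True)
w=cw("w4");s=json.load(open("pics/w4.json"))
print(np.array(w[0]["tool_from_camera"])[:,3],s["tool_rot"])
R0=R.from_euler("xyz",s["tool_rot"]);print(R0.inv().apply(w[1][:3,3]-s["eef_pos"]))
f=lambda p,z:R0.inv().apply(onz(p,w,z)-s["eef_pos"])
v=lambda x,y:((x+.5)/2-.5+56,(y+.5)/2-.5)
g=np.mean([f(v(*p),112) for p in [(356,107),(424,107),(421,341),(361,341)]],0)
b=f((256.3,(182.5)/10-.5+125),s["eef_pos"][2]-86.5)
print("gate",g,"blade +x bottom",b,"move",g-b+[39,0,0])
E
```

```text
[  68.38    0.47 -176.94    1.  ] [3.140413605787126, 0.0002421044570211084, -0.056395502993495716]
[  68.38    0.47 -176.94]
gate [ 64.81  -5.22 110.17] blade +x bottom [39.55  0.06 86.49] move [64.27 -5.28 23.68]
```

Call:
{"fn": "move_arm", "kwargs": {
  "increments": [
    [3.2,-0.3,0,0,0,0],
    [6.4,-0.5,0,0,0,0],
    [6.4,-0.5,0.5,0,0,0],
    [6.4,-0.5,1.5,0,0,0],
    [6.4,-0.5,2.0,0,0,0],
    [6.4,-0.5,2.0,0,0,0],
    [6.4,-0.5,2.4,0,0,0],
    [6.4,-0.5,2.7,0,0,0],
    [6.4,-0.5,3.0,0,0,0],
    [6.4,-0.5,3.3,0,0,0],
    [6.4,-0.5,3.3,0,0,0]
  ]
}}

```text
clock: 7.75
eef_pos: [575.9, -0.3, 188.9]
tool_rot: [3.141, 0.001, -0.055]
force: [-0.8, -0.5, -1.9]
width: 15.8
```

```bash
python3 - <<'E'
from h import *
s=ctrl.read_state();print(s["eef_pos"],s["tool_rot"],s["width"],s["force"],s["torque"])
snap("w6");im=cv2.imread("pics/w6.png")[60:260,150:360];cv2.imwrite("pics/v6.png",cv2.resize(im,None,fx=3,fy=3,interpolation=cv2.INTER_CUBIC))
E
```

```text
[ 5.75880160e+02 -2.77503731e-01  1.88910930e+02] [ 3.14147381e+00  5.96676099e-04 -5.52401652e-02] 15.801133362337888 [-0.84965638 -0.49248444 -1.92420247] [-0.2119256  -0.03737695 -0.02151867]
```

Call:
{"fn": "move_arm", "kwargs": {
  "increments": [
    [0,0,0.6,0,0,0],
    [0,0,1.2,0,0,0],
    [0,0,1.8,0,0,0],
    [0,0,2.4,0,0,0],
    [0,0,2.4,0,0,0]
  ]
}}

```text
clock: 8.3
eef_pos: [575.4, -0.2, 164.2]
tool_rot: [3.141, 0.002, -0.055]
force: [0.2, -0.9, -2.5]
width: 15.5
```

Call:
{"fn": "move_arm", "kwargs": {
  "increments": [
    [0,0,0.8,0,0,0],
    [0,0,1.6,0,0,0],
    [0,0,2.4,0,0,0],
    [0,0,3.2,0,0,0],
    [0,0,4.0,0,0,0],
    [0,0,4.4,0,0,0],
    [0,0,4.4,0,0,0]
  ]
}}

```text
clock: 9.0
eef_pos: [575.6, -0.3, 120.5]
tool_rot: [3.141, 0.001, -0.055]
force: [-0.6, -1.1, -3.0]
width: 15.7
```

Call:
{"fn": "move_arm", "kwargs": {
  "increments": [
    [0,0,0.3,0,0,0],
    [0,0,0.5,0,0,0],
    [0,0,0.65,0,0,0],
    [0,0,0.75,0,0,0],
    [0,0,0.75,0,0,0]
  ]
}}

```text
clock: 9.5
eef_pos: [576.2, -0.3, 114.5]
tool_rot: [-3.141, -0.0, -0.055]
force: [-2.4, 1.6, 3.9]
width: 15.6
```

Home: z is at the expected 114.5 and a contact force appeared. I'll release and retreat upward.

Call:
{"fn": "move_arm", "kwargs": {
  "increments": [
    [0,0,0,0,0,0],
    [0,0,0,0,0,0],
    [0,0,0,0,0,0],
    [0,0,0,0,0,0],
    [0,0,-1.5,0,0,0],
    [0,0,-4,0,0,0],
    [0,0,-8,0,0,0]
  ],
  "grip": 0.3
}}

```text
clock: 10.2
eef_pos: [574.7, -0.1, 193.9]
tool_rot: [3.141, 0.004, -0.056]
force: [0.7, 0.1, 0.2]
width: 55.7
```

```bash
python3 - <<'E'
from h import *
P=np.pi
rows([[570,0,330,P,0,0.3],[543,170,330,P,0,1.514]])
E
```

```text
[-0.52, 0.02, -13.61, -0.01, 0.22, -20.38]
[-4.16, -16.8, -13.6, -0.14, 0.19, -89.93]
```

Call:
{"fn": "move_arm", "kwargs": {
  "increments": [
    [0,0,-4.5,0,0,0],
    [0,0,-9,0,0,-8],
    [-0.5,0,-13.6,0,0.2,-20],
    [-4.2,-16.8,-13.6,0,0.2,-90],
    [-4.2,-16.8,-13.6,0,0.2,-90],
    [-4.2,-16.8,-13.6,0,0.2,-90],
    [-4.2,-16.8,-13.6,0,0.2,-90],
    [-4.2,-16.8,-13.6,0,0.2,-90],
    [-4.2,-16.8,-13.6,0,0.2,-90],
    [-4.2,-16.8,-13.6,0,0.2,-90],
    [-4.2,-16.8,-13.6,0,0.2,-90],
    [-4.2,-16.8,-13.6,0,0.2,-90],
    [-4.2,-16.8,-13.6,0,0.2,-90],
    [-4.2,-16.8,-13.6,0,0.2,-90]
  ],
  "grip": 1
}}

```text
clock: 11.6
eef_pos: [543.6, 169.3, 330.5]
tool_rot: [3.139, -0.002, 1.513]
force: [0.2, 0.5, 0.9]
width: 85.5
```

```bash
python3 - <<'E'
from h import *
snap("w7");s=ctrl.read_state();print(s["eef_pos"],s["tool_rot"])
a=cv2.resize(cv2.imread("pics/w7.png"),(800,600),interpolation=cv2.INTER_CUBIC)
t=eyes.get_image("scene")[:,:,::-1][180:255,190:290]
a[300:600,0:400]=cv2.resize(t,(400,300),interpolation=cv2.INTER_CUBIC)
cv2.imwrite("pics/v7.png",a)
E
```

```text
[543.54644762 169.43539339 330.32398966] [ 3.13881961e+00 -2.21756692e-03  1.51319946e+00]
```

View pics/v7.png

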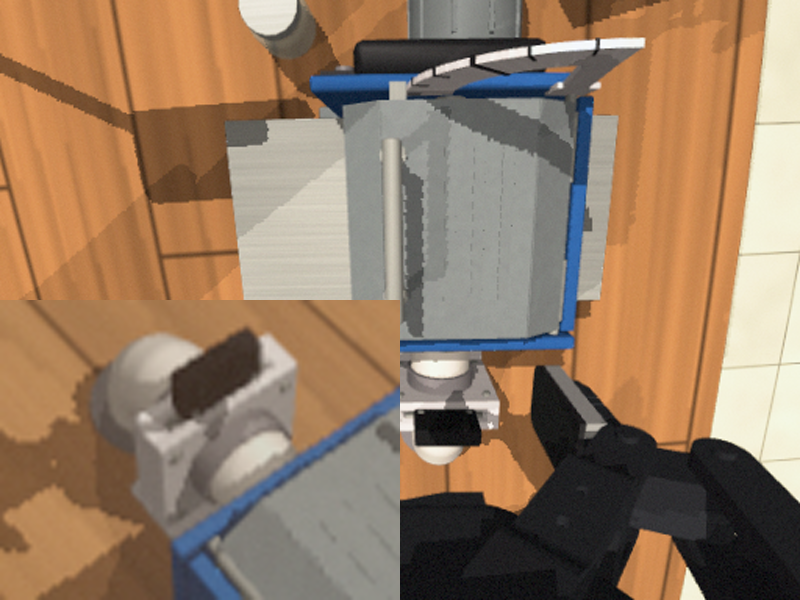

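The inset shows the blade's grip flush on the gate top at (220,370). The handle bar runs up the wrist view at column 393, with its end at (393,140).

```bash
python3 - <<'E'
from h import *
np.set_printoptions(precision=1,suppress=True)
w=cw("w7");w1=cw("w1");s=campose("scene");t=campose("top")
v=lambda x,y:((x+.5)*.64-.5,(y+.5)*.64-.5)
print("end tri",tri([(v(393,140),w),(v(38,182),w1)]),onz(v(393,140),w,231),onz(v(393,290),w,231))
im=cv2.imread("pics/w7.png");g=cv2.cvtColor(im,6)
print("col profile",g[180:260,251][::2]); print(g[150,240:264])
h=np.array([588,198,231])+np.array([-45*.998,45*.057,0]);print(h,proj(h,w),proj(h,w1))
E
```

```text
end tri [542.7 256.5 233.6] [543.8 256.9 231. ] [538.  164.3 231. ]
col profile [194 194 190 191 190 191 192 193 193 187 187 189 188 185 154 153 152 152
 153  49  97  96  90 159 157 130  87 103 145 142 141 146 144 144 143 144
 146 146 141 232]
[147 149 149 148 148 124 147 170 186 194 199 199 188 182 168 147 121 102
 141 114  90  95  96  91]
[543.1 200.6 231. ] [[254.2 149.6]] [[ 75.4 122.8]]
```

```bash
python3 - <<'E'
from h import *
P=np.pi
w=cw("w7");print(onz((251,208),w,231))
rows([[540.3,199,270,P,0,1.514],[540.3,199,213,P,0,1.514]])
E
```

```text
[536.10848602 140.07504561 231.        ]
[2.91, -0.51, 6.02, 0.15, -0.12, -0.01]
[2.9, -0.52, 11.72, 0.15, -0.12, -0.01]
```

Call:
{"fn": "move_arm", "kwargs": {
  "increments": [
    [2.9,-0.5,3,0.1,-0.1,0],
    [2.9,-0.5,6,0.1,-0.1,0],
    [2.9,-0.5,8.5,0.1,-0.1,0],
    [2.9,-0.5,10.5,0.1,-0.1,0],
    [2.9,-0.5,11.7,0.1,-0.1,0],
    [2.9,-0.5,11.7,0.1,-0.1,0],
    [2.9,-0.5,11.7,0.1,-0.1,0]
  ]
}}

```text
clock: 12.4
eef_pos: [541.0, 199.3, 213.5]
tool_rot: [3.14, -0.001, 1.515]
force: [-0.0, 0.3, 0.5]
width: 85.3
```

```bash
python3 - <<'E'
from h import *
np.set_printoptions(precision=1,suppress=True)
snap("w8");s=ctrl.read_state();print(s["eef_pos"],s["tool_rot"],s["force"])
im=cv2.imread("pics/w8.png");cv2.imwrite("pics/v8.png",cv2.resize(im,(800,600),interpolation=cv2.INTER_CUBIC))
E
```

```text
[541.3 199.3 213.9] [ 3.1 -0.   1.5] [-1.2  0.7 -0.7]
```

View pics/v8.png

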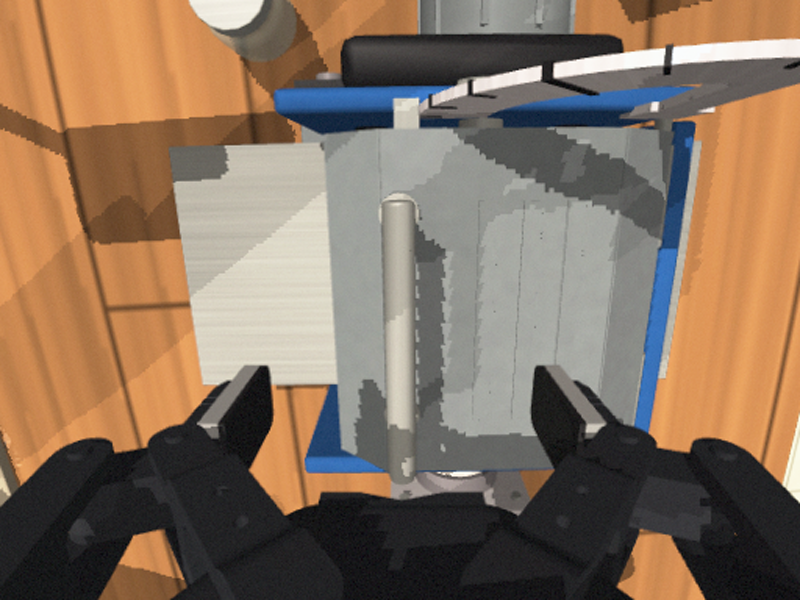

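The bar (column 400) lies centred between the fingers (270 and 533). Closing.

Call:
{"fn": "move_arm", "kwargs": {
  "increments": [
    [0,0,0,0,0,0],
    [0,0,0,0,0,0],
    [0,0,0,0,0,0],
    [0,0,0,0,0,0],
    [0,0,0,0,0,0],
    [0,0,0,0,0,0],
    [0,0,0,0,0,0],
    [0,0,0,0,0,0]
  ],
  "grip": -1
}}

```text
clock: 13.25
eef_pos: [540.4, 199.2, 212.8]
tool_rot: [3.141, -0.0, 1.515]
force: [-0.2, 0.0, -0.1]
width: -0.0
```

```bash
python3 - <<'E'
from h import *
s=ctrl.read_state();p=s["eef_pos"];print(p,s["tool_rot"],s["width"],s["force"])
P=np.pi;c,n=np.cos(-.057),np.sin(-.057)
w=[]
for a in np.linspace(0,P/4,10)[1:]:
    th=np.arctan2(66,-130)-a; r=np.hypot(130,66); d=r*np.cos(th)+130; z=r*np.sin(th)-66
    w.append([p[0]+c*d,p[1]+n*d,p[2]+z,*s["tool_rot"]])
rows(w,s)
E
```

```text
[540.35199747 199.21114597 212.8103526 ] [ 3.14121037e+00 -4.39914680e-04  1.51546321e+00] -0.04175054622778376 [-0.24144368  0.04269042 -0.10457681]
[-0.0, 0.63, -1.11, 0.0, 0.0, 0.0]
[-0.0, 1.34, -2.16, 0.0, 0.0, 0.0]
[-0.0, 2.15, -3.14, 0.0, 0.0, 0.0]
[-0.0, 3.04, -4.05, 0.0, 0.0, 0.0]
[-0.0, 4.01, -4.87, 0.0, 0.0, 0.0]
[-0.01, 5.04, -5.61, 0.0, 0.0, 0.0]
[-0.01, 6.14, -6.26, 0.0, 0.0, 0.0]
[-0.01, 7.29, -6.81, 0.0, 0.0, 0.0]
[-0.01, 8.48, -7.26, 0.0, 0.0, 0.0]
```

The fingers shut to 0, so they missed the bar. I'll check the bar's height by triangulating from the wrist views.

```bash
python3 - <<'E'
from h import *
np.set_printoptions(precision=1,suppress=True)
w7=cw("w7");w8=cw("w8");w1=cw("w1");sc=campose("scene")
v=lambda x,y:((x+.5)*.64-.5,(y+.5)*.64-.5)
print("+y end",tri([(v(393,140),w7),(v(399,202),w8)]),tri([(v(393,140),w7),(v(399,202),w8),(v(38,182),w1)]))
print("-y end",tri([((251,208),w7),(v(403,482),w8)]),tri([((251,208),w7),(v(403,482),w8),(v(220,208),w1)]))
for z in(231,210):print(z,onz(v(399,202),w8,z),onz(v(403,482),w8,z))
s=json.load(open("pics/w8.json"));p=np.array(s["eef_pos"]);print("TCP px",proj(p,w8)/.64,proj(p+[0,0,19],w8)/.64, proj([540.3,199,231],w8)/.64)
snap("w9");im=cv2.imread("pics/w9.png");sc_=eyes.get_image("scene")[:,:,::-1][160:310,220:420]
a=cv2.resize(im,(800,600),interpolation=cv2.INTER_CUBIC)
cv2.imwrite("pics/v9.png",np.vstack([a[100:400,200:600],cv2.resize(sc_,(400,300),interpolation=cv2.INTER_CUBIC)]))
E
```

```text
+y end [543.5 257.1 228.2] [542.8 257.  232.9]
-y end [537.2 140.9 233.2] [538.5 133.7 220.6]
231 [543.2 257.3 231. ] [538.2 139.1 231. ]
210 [543.1 256.  210. ] [537.4 122.3 210. ]
TCP px [[401.4 336.8]] [[401.5 354.4]] [[399.8 353.6]]
```

View pics/v9.png

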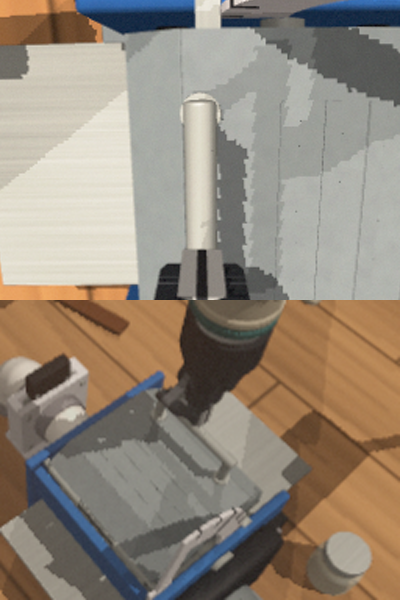

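The fingers look shut at crop (203,275), in front of the bar. I'll check this against the scene view.

```bash
python3 - <<'E'
from h import *
np.set_printoptions(precision=1,suppress=True)
sc=campose("scene");s=ctrl.read_state();print(s["width"],s["eef_pos"],s["force"],s["torque"])
f=lambda P:(proj(P,sc)-[220,160])*2+[0,300]
for z in(231,215,200):print(z,f([543.5,257,z]),f([537,140,z]),f([540.3,199,z]))
print("tcp",f(s["eef_pos"]))
a=cv2.imread("pics/w9.png")
g=cv2.cvtColor(a,6);print(g[200:256:4,240:276:2])
E
```

```text
0.07083101216897658 [540.4 199.2 212.8] [ 0.6 -0.5  0.1] [-0. -0.  0.]
231 [[230.7 465. ]] [[155.3 388.9]] [[192. 426.]]
215 [[227.5 471.9]] [[153.5 396.6]] [[189.6 433.3]]
200 [[224.7 478.2]] [[152.  403.6]] [[187.4 440. ]]
tcp [[189.4 434.5]]
[[171 171 171 141 179 201 213 219 220 213 206 180 137 112 128 106 108 111]
 [169 169 171 142 174 198 213 221 218 212 206 173 134 111 168 112 104 109]
 [171 172 171 151 176 200 213 219 204 195 194 168 137 115 106 107 106 107]
 [170 173 172 141 175 198 215 220 220 212 192 170 137  99 133 107 104 108]
 [170 168 172 163 172 199 215 220 219 199 190 170 136 100 142 107 106 107]
 [172 168 171 160 172 195 214 219 219 192 189 170 138 102 105 106 106 105]
 [171 171 161 136 135 135 135  81  32  30 121 138 134 139 134 112 106 106]
 [169 173 147 133 137 135 136  66  29  28  92 135 138 136 135 117 109 104]
 [123 123 131 135 136 136 137  66  28  31  93 137 135 136 135 120  75  82]
 [ 35  39 131 134 135 138 136  62  31  27  88 134 135 134 135 117  21  27]
 [ 44  59 136 138 135 136 135  52  32  30  74 134 134 136 133 139  32  40]
 [ 50  96 135 133 137 131 132  52  35  31  74 134 136 134 136 134  63  30]
 [ 36 119 133 134 134 134 134  37  30  30  51 134 134 137 134 135  84  32]
 [ 30 127 135 135 134 137 133  39  33  32  51 132 137 135 134 135  94  30]]
```

The evidence agrees that the fingertips end about 35–40 mm above the reported TCP:
- The apparent depth of the pads puts them there.
- The width read 15.7 mm because the fingers were on the bevelled top of the blade grip.
- The fingers shut freely above the bar.

I'll open and go about 33 mm lower.

Call:
{"fn": "move_arm", "kwargs": {
  "increments": [
    [0,0,0,0,0,0],
    [0,0,0,0,0,0],
    [0,0,0,0,0,0],
    [0,0,0,0,0,0],
    [0,0,0,0,0,0],
    [0,0,0,0,0,0],
    [0,0,1,0,0,0],
    [0,0,2,0,0,0],
    [0,0,3,0,0,0],
    [0,0,3.3,0,0,0],
    [0,0,3.3,0,0,0]
  ],
  "grip": 1
}}

```text
clock: 14.45
eef_pos: [539.8, 199.0, 178.9]
tool_rot: [-3.14, 0.0, 1.515]
force: [0.6, -0.0, 0.8]
width: 85.5
```

Call:
{"fn": "move_arm", "kwargs": {
  "increments": [
    [0,0,0,0,0,0],
    [0,0,0,0,0,0],
    [0,0,0,0,0,0],
    [0,0,0,0,0,0],
    [0,0,0,0,0,0],
    [0,0,0,0,0,0],
    [0,0,0,0,0,0],
    [0,0,0,0,0,0]
  ],
  "grip": -1
}}

```text
clock: 15.25
eef_pos: [540.5, 199.3, 180.2]
tool_rot: [3.141, -0.001, 1.516]
force: [-1.0, -0.2, 4.0]
width: 9.9
```

Call:
{"fn": "move_arm", "kwargs": {
  "increments": [
    [0,0.15,-0.3,0,0,0],
    [0,0.3,-0.55,0,0,0],
    [0,0.63,-1.11,0,0,0],
    [0,1.0,-1.65,0,0,0],
    [0,1.34,-2.16,0,0,0],
    [0,1.34,-2.16,0,0,0]
  ]
}}

```text
clock: 15.85
eef_pos: [553.6, 198.7, 202.3]
tool_rot: [-3.141, -0.001, 1.516]
force: [-3.4, 0.2, -0.7]
width: 9.7
```

Call:
{"fn": "move_arm", "kwargs": {
  "increments": [
    [0,0.4,-0.5,0,0,0],
    [0,0.81,-0.98,0,0,0],
    [0,1.25,-1.45,0,0,0],
    [0,1.7,-1.89,0,0,0],
    [0,2.2,-2.32,0,0,0],
    [0,2.67,-2.71,0,0,0],
    [0,3.2,-3.1,0,0,0],
    [0,3.7,-3.45,0,0,0],
    [0,4.25,-3.8,0,0,0],
    [0,4.8,-4.1,0,0,0],
    [0,5.4,-4.39,0,0,0],
    [0,5.95,-4.65,0,0,0],
    [0,6.55,-4.9,0,0,0],
    [0,7.14,-5.1,0,0,0],
    [0,7.14,-5.1,0,0,0],
    [0,7.14,-5.1,0,0,0]
  ]
}}

```text
clock: 17.45
eef_pos: [625.1, 195.8, 255.7]
tool_rot: [3.14, -0.004, 1.516]
force: [-7.8, 2.0, 10.8]
width: 9.7
```

```bash
python3 - <<'E'
from h import *
np.set_printoptions(precision=2,suppress=True)
snap("w10");s=ctrl.read_state();print(s["eef_pos"],s["tool_rot"],s["force"],s["width"])
a=cv2.resize(cv2.imread("pics/w10.png")[:220,:400],(800,440),interpolation=cv2.INTER_CUBIC)
sc=eyes.get_image("scene")[:,:,::-1];cv2.imwrite("pics/s10.png",sc)
t=eyes.get_image("top")[:,:,::-1];cv2.imwrite("pics/t10.png",t)
b=cv2.resize(sc[190:330,220:400],(720,560),interpolation=cv2.INTER_CUBIC)
canvas=np.zeros((600,800,3),np.uint8);canvas[:,:400]=cv2.resize(cv2.imread("pics/w10.png")[:300,100:300],(400,600),interpolation=cv2.INTER_CUBIC)
canvas[:300,400:]=cv2.resize(sc[195:315,240:400],(400,300),interpolation=cv2.INTER_CUBIC)
canvas[300:,400:]=cv2.resize(cv2.imread("pics/w10.png")[0:150,200:400],(400,300),interpolation=cv2.INTER_CUBIC)
cv2.imwrite("pics/v10.png",canvas)
E
```

```text
[625.05 195.82 255.7 ] [ 3.14 -0.    1.52] [-7.19  2.78 10.02] 9.688787686394974
```

View pics/v10.png

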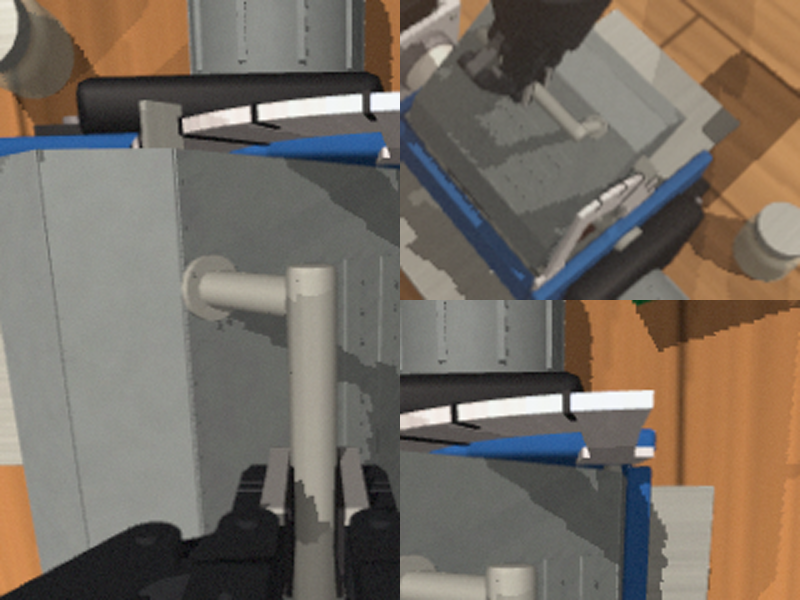

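The view shows the hood raised with the bar between the fingers, and the pointer (canvas (160,110), tip near (182,122)) against the scale. Later ticks show at (257,112) and (370,105). I'll work out which marks those are and find the hood angle.

```bash
python3 - <<'E'
from h import *
np.set_printoptions(precision=1,suppress=True)
w8=cw("w8");w10=cw("w10")
c,n=np.cos(-.057),np.sin(-.057);H=np.array([540.6+130*c,199+130*n,165]);X=np.array([c,n,0]);Y=np.array([-n,c,0])
rim=lambda a,y,r=126:H-r*np.cos(a)*X+r*np.sin(a)*np.array([0,0,1])+y*Y
v=lambda x,y:((x+.5)*.64-.5,(y+.5)*.64-.5)
# fit lateral y and r of rim from w8 ticks 30,45,60 (v8 px), and hinge dx
for y in(100,110,118,126):
  print(y,"w8",[ (proj(rim(np.radians(d),y),w8)[0]/.64).round(0).tolist() for d in(0,15,30,45,60)],"w10",[((proj(rim(np.radians(d),y),w10)[0]-[100,0])*2).round(0).tolist() for d in(40,45,50,60,75)])
b0=np.array([-130,66]);
def ang(px): pass
s=json.load(open("pics/w10.json"));
for z0 in(179.5,180.2,181):
  D=np.array(s["eef_pos"])-[540.4,199.2,z0]; p=b0+[D@X,D[2]]
  print(z0,"hood angle",np.arctan2(66,-130)-np.arctan2(p[1],p[0]),"radius",np.hypot(*p))
E
```

```text
100 w8 [[409.0, 105.0], [421.0, 93.0], [462.0, 78.0], [544.0, 59.0], [675.0, 42.0]] w10 [[150.0, 121.0], [167.0, 116.0], [189.0, 111.0], [248.0, 101.0], [369.0, 91.0]]
110 w8 [[409.0, 83.0], [421.0, 66.0], [463.0, 46.0], [547.0, 21.0], [680.0, -3.0]] w10 [[148.0, 86.0], [165.0, 79.0], [187.0, 72.0], [247.0, 59.0], [370.0, 45.0]]
118 w8 [[409.0, 64.0], [422.0, 45.0], [464.0, 20.0], [549.0, -11.0], [684.0, -39.0]] w10 [[146.0, 58.0], [164.0, 49.0], [186.0, 41.0], [246.0, 25.0], [371.0, 8.0]]
126 w8 [[409.0, 46.0], [422.0, 23.0], [465.0, -7.0], [551.0, -43.0], [688.0, -77.0]] w10 [[145.0, 29.0], [162.0, 19.0], [185.0, 9.0], [245.0, -9.0], [372.0, -31.0]]
179.5 hood angle 0.7930804741371051 radius 149.2257955465019
180.2 hood angle 0.791652333494175 radius 148.5588736564305
181 hood angle 0.7900043945903901 radius 147.797051816294
```

The remaining ticks match 60 and 75 degrees, and the pointer sits at about 45. The bar motion gives 0.79 rad. I'll let it settle briefly, check, and hand in.

Call:
{"fn": "move_arm", "kwargs": {
  "increments": [
    [0,0,0,0,0,0],
    [0,0,0,0,0,0],
    [0,0,0,0,0,0],
    [0,0,0,0,0,0],
    [0,0,0,0,0,0]
  ]
}}

```text
clock: 18.1
eef_pos: [625.0, 195.8, 255.7]
tool_rot: [3.14, -0.004, 1.516]
force: [-8.5, 2.1, 10.9]
width: 9.6
```

```bash
python3 - <<'E'
from h import *
s=ctrl.read_state();print(s["eef_pos"],s["width"],s["force"],abs(np.array(s["qd"])).max())
# bystander check: scene images before/after
a=cv2.imread("pics/scene0.png");b=eyes.get_image("scene")[:,:,::-1]
d=cv2.absdiff(a,b).max(2)
for n,(x0,y0,x1,y1) in dict(bottles=(125,130,185,190),jar=(372,272,408,310),blank=(238,147,288,180),scraper=(165,112,206,150)).items():print(n,(d[y0:y1,x0:x1]>40).mean().round(3))
ctrl.finish_job()
E
```

```text
[624.96314441 195.76743423 255.69234479] 9.587234740010345 [-8.46286953  2.13181636 10.8504717 ] 0.0018663584729774155
bottles 0.129
jar 0.166
blank 0.382
scraper 0.153
the job is handed in; nothing more can be done
```

The job is handed in, with no verdict reported: the blade is in the dust gate and the arm is still holding the hood up at the mark. It took about 18 s of the 51 s allowed.

**Blade:** I moved it from the tool block into the gate slot. Contact came at the expected height, and a later picture showed the grip flush on the gate top. The fingers were opened and moved well clear.

**Hood:** The bar's motion puts it at about 0.79 rad, against 0.785 at the mark. The pointer sits near the 45° mark, with the 60° and 75° ticks visible beyond it. The arm was still at the last reading.

**Checks that failed or disagreed:**
- **First grasp of the handle:** it missed and the fingers closed just above the bar. The fingertips seem to end about 35 mm above the reported tool point, so I reopened, went 33 mm lower and gripped it.
- **Finger opening:** it read about 2 mm less than the true thickness on both the blade grip and the bar.
- **Residual force:** the arm presses the bar towards the hinge with about 14 N, well under the limits. It works out to a bar radius of about 148 mm, against the nominal 146 mm.
- **Height of the blade grip:** one weak two-view estimate gave 128 mm instead of 141 mm, so I used the text's value.
- **Bystanders:** the before-and-after picture comparison was inconclusive because 13–38% of pixels changed, and I didn't check whether the arm's moving shadow explains that. No bystander was on the arm's path, no unexpected contact force appeared, and the jar looked in place in the last picture.

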